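Find the dragging jar-conveyor wheel and put it aside for repair

ROBOT

A 6-joint arm with a two-finger parallel gripper is mounted at the origin on the work surface. World frame = base frame: x ahead of the robot, y to its left, z up, the work surface at z = 0. Lengths are in mm, angles in rad, forces in N, time in s.
With the tool pointing down it reaches from about 275 to 825 mm from the base axis. Payload 4.9 kg.
Tool frame: the origin (TCP) lies at the very end of the fingers, on their centre line; the grasp point (between the pads) lies 19 mm behind it; z points along the fingers, y is the line along which they close (so a half turn about z gives the same grasp; the last joint's range is limited). The gripper opens to 85 mm and grips with 20 to 120 N. Pads are 22 mm wide; open, the fingers measure 114 mm over their backs; the gripper's body (76 mm by 85 mm) begins 54 mm behind the grasp point. The pads swing forward as they close: fully open they stand 13 mm farther back than shut.
Start: joints at [-1.366, 0.326, -0.193, 1.052, 0, 1.437], TCP at [182.808, -518.748, 209.781] pointing down, gripper open.
Joint ranges: [-2.65, 2.65], [-0.97, 1.79], [-1.3, 1.35], [-1.93, 2.1], [-1.47, 1.37], [-3.14, 3.14]. Speed limits (rad/s): [2.57, 2.57, 3.14, 3.14, 3.14, 3.14].

INTERFACE

Orientations are given as [roll, pitch, yaw] about the fixed x, y, z axes, in that order (R = Rz(yaw) Ry(pitch) Rx(roll)).
In Python, from bench import bot, solve_ik, imaging gives the robot as it stands. Calls block until the motion is done:
- bot.move_ptp(position, orientation): joint-space move of the TCP to a pose.
- bot.movel(position, rot=None, max_speed=150, threshold=None): straight line of the TCP; rot=None keeps the orientation; max_speed is the mean speed in mm/s. With threshold (N) it stops when the force on the tool has changed by that much, and returns True; else False.
- bot.move_j(angles): joint-space move.
- bot.grip(opening, effort=None): opening from 0.0 (shut) to 1.0 (fully open); effort is the grip in N (None keeps the last); returns when the fingers have stopped.
- bot.dwell(seconds).
- solve_ik(position, orientation): joint angles nearest the present ones, or None.
- bot.get_state(): the state.
- imaging.capture(name): name is "scene" or "top"; returns the picture (420x560x3 uint8, blue, green, red); there is no depth.
- imaging.camera_model(name): a dict with "K" (3x3 intrinsics, pixels), "k1" (the pictures are not rectified: a ray, as slopes to the right and down, at radius r is drawn at 1 + k1 r^2 times it, then the intrinsics apply), "position" and "rotation" of the camera in the world. Camera axes: x right, y up, looking along -z (the intrinsics and any distortion apply to the point x, -y, -z); pixel columns grow to the right and rows downward; lengths in mm; the calibration is good to about 2 mm. A picture is of the moment at which its call begins. camera_model takes no time and is no camera call.
A pose or a line that the arm cannot do raises bot.IKError and nothing moves.
- bot.sign_off(): hands the job in; it is judged then, once.
The state is a dict: "t": time; "qpos": joint angles; "joint_velocities": joint speeds; "effort": joint torques, N m; "tcp_pos": TCP position; "orientation": TCP orientation; "contact_force": force on the tool from outside, world axes, zero at the start; "wrist_torque": the same for the moment, N m; "opening": opening from 0.0 (shut) to 1.0 (fully open); "gripper_force": force on a finger pad.
Only numpy, scipy, OpenCV 4.12 (cv2) and the standard library are available. Lean on these libraries where they do the work, as an engineer would, in place of code of your own. Each camera call takes 0.05 s, during which the arm holds its last target. There are 200 camera calls.

TASK

Three jar-conveyor wheels, each with an orange pusher finger, stand on the wooden rack; they look the same but one has a bad bearing. Turn every wheel on its stub by an eighth of a turn or more, leave it turned, and feel which one drags; only then lift that wheel off and seat it fully down over the peg of the red stand. Be gentle with wheels and stands (no pressing or wrenching harder than about 6 kg), leave the two free-running wheels seated on the rack and do not disturb anything else on the table.

Things in the scene. Friction and masses are not known exactly. Their poses are not given: they have to be found in the camera images.
- rack: Fixed wooden block 110 x 380 x 30 mm (x, y, z) flat on the table, origin at the centre of its underside, long side along its own y, its -x side to the robot. On top, 130 mm apart along y, stand three square steel stubs (24 mm across, 12 mm high, sides parallel to the block), each carrying one wheel. Which wheel has the bad bearing differs each time and cannot be seen: all look the same.
- stub_right (a point): Foot of the -y stub's axis on the block's top face, 30 mm above the table; axes as the rack. A wheel (0.66 kg) stands here, its axis through this point: a blue round tread, 60 mm in diameter, 14 to 40 mm above the block's top, turning about the vertical on a dark steel hub 34.5 mm square with a 66 mm square foot plate, 4 mm thick, on the block.
- stub_middle (a point): The same point of the middle stub, likewise with a wheel. Each tread carries one orange pusher finger, a radial bar 10 mm wide, from the tread out to 52 mm from the axis, 16 to 38 mm above the block's top; at the start it points to the rack's -x within 0.2 rad. Treads turn either way without end stops: two resist with less than 0.05 N m, the bad one with about 0.3 N m.
- stub_left (a point): The same point of the +y stub, likewise with a wheel. Each hub has a square socket open below (26.5 mm wide, 14 mm deep) loosely over its stub, which keeps the hub from turning but for some 6 degrees of play each way. The tread can be turned by pushing its orange finger sideways, gripped across its diameter from above, and lifted straight up (15 mm clears the stub).
- repair_stand: Fixed red steel disc 96 mm in diameter, 30 mm high, origin at the centre of its underside. On its centre stands a round steel peg 23 mm in diameter, 12 mm high, tapered over its upper 3.5 mm to 17 mm; a wheel's square socket goes over it in any yaw, until the foot plate stands on the red disc.
- peg_foot (a point): Foot of the peg's axis on the disc's top face, 30 mm above the table. A wheel seated fully has the underside of its foot plate here, its tread from 14 to 40 mm above.
Not all that is in view belongs to the job. Leave any purple or turquoise look-alike of the repair_stand alone.

How it is judged (in metres and radians):
On the way:
1. every one of the three wheels, still on its stub, has been turned by at least 0.5 rad from where its tread began and left turned ((value of joint tread_a above 0.5 rad or value of joint tread_a below -0.5 rad) and distance of each of wheel_a, wheel_b, wheel_c from where it was at the start of the episode below 0.006 m and (value of joint tread_b above 0.5 rad or value of joint tread_b below -0.5 rad) and (value of joint tread_c above 0.5 rad or value of joint tread_c below -0.5 rad)), for 0.2 s.
At the end, for the whole second after the job is handed in: The dragging wheel stands on the red stand, released and at rest: axis within 6 mm of the peg's, underside within 3 mm of the disc, upright within 0.06 rad. The two free-running wheels stand upright on the rack within 6 mm of where they stood, at rest (horizontal distance between wheel_b and peg_foot below 0.006 m and z of wheel_b in the frame of peg_foot below 0.003 m and angle between each of wheel_b, wheel_a, wheel_c's own z axis and vertical below 0.06 rad and linear speed of each of wheel_b, wheel_a, wheel_c below 0.02 m/s and distance of each of wheel_a, wheel_c from where it was at the start of the episode below 0.006 m); the robot touches nothing.
It fails at once if a wheel is pressed or wrenched against the rack or the red stand with more than 60 N (contact force between any of wheel_a, wheel_b, wheel_c and rack above 60 N or contact force between any of wheel_a, wheel_b, wheel_c and repair_stand above 60 N).
It fails at once if the robot presses on the rack or the red stand with more than 60 N (contact force between the fingers and rack above 60 N or contact force between the fingers and repair_stand above 60 N).
It fails at once if something else on the table is moved by more than 30 mm (distance of any of plum_jar, pear_jar, oil_bottle, grease_tin, wrench, bowl, mug from where it was at the start of the episode above 0.03 m).
It also fails if it takes over 72 s, if anything falls off the work surface, if the arm or the gripper's body presses on something with over 40 N, if the wrist force passes 120 N, or if a joint passes its speed limit or range.

## Working session

There is one attempt and no reset: what is moved stays moved. The work goes in short steps, each a Python script; the robot and the scene stay as the last script left them, time stands still between calls to the robot, and variables do not carry over. Pictures are saved under pics/ and viewed, at most 10 in all, crops included, and the job is handed in when it is done.

```bash
mkdir -p pics; ls; python3 - <<'E'
from bench import bot, imaging
import cv2
for n in("scene","top"):
    im=imaging.capture(n); cv2.imwrite(f"pics/{n}0.png",im); m=imaging.camera_model(n); print(n,m)
s=bot.get_state();print(s)
E
```

```text
pics
scene {'K': array([[498.4731465 ,   0.        , 286.93594761],
       [  0.        , 498.4731465 , 213.67008764],
       [  0.        ,   0.        ,   1.        ]]), 'k1': 0.0017355652704326718, 'position': array([962.0748912 , 695.04826564, 786.15078897]), 'rotation': array([ 7.57898757e-01, -1.89826401e-03,  2.51711939e+00])}
top {'K': array([[505.49645401,   0.        , 271.25464161],
       [  0.        , 505.49645401, 206.37739598],
       [  0.        ,   0.        ,   1.        ]]), 'k1': 0.04436865568897918, 'position': array([ 395.9022602 ,  122.94547718, 1170.6390961 ]), 'rotation': array([ 0.1163267 ,  0.01297388, -1.54835035])}
{'t': 0.1, 'qpos': array([-1.36618061e+00,  3.26836084e-01, -1.93506852e-01,  1.05201466e+00,
       -2.01388823e-05,  1.43661975e+00]), 'joint_velocities': array([ 1.19197383e-03, -1.98981277e-03,  2.76358340e-03, -1.14857684e-03,
       -7.46544765e-05,  1.34750245e-04]), 'effort': array([ 1.19080727e-03, -4.44239187e+01,  2.63038391e+01,  7.91192724e-03,
       -9.98850828e-05, -1.28982094e-05]), 'tcp_pos': array([ 182.69111023, -518.16573537,  209.0897965 ]), 'orientation': array([-3.14004272e+00, -1.88900344e-04,  3.38792161e-01]), 'contact_force': array([ 0.03059369, -0.18938361,  0.22354578]), 'wrist_torque': array([ 0.05242381, -0.00273768,  0.01428147]), 'gripper_force': 0.0, 'opening': 1.0013209042472964}
```

View pics/top0.png

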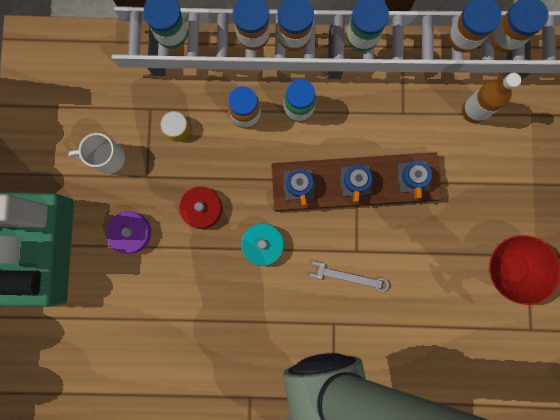

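View pics/scene0.png

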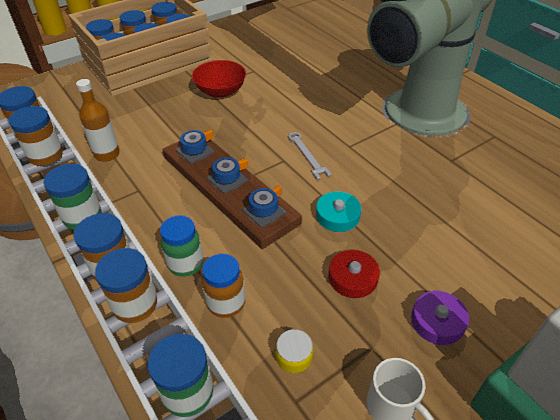

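The top view has wheels near px (299,182), (358,178) and (417,175). The red stand is at (200,207), with purple and turquoise decoys at (128,232) and (262,244). The fingers point down in the image (-x). I'll enlarge this area.

```bash
cat > h.py <<'E'
import numpy as np, cv2
from scipy.spatial.transform import Rotation as R
from bench import bot, imaging, solve_ik
def px2w(n,u,v,z):
    m=imaging.camera_model(n);K=m['K'];d=np.array([(u-K[0,2])/K[0,0],(v-K[1,2])/K[1,1]]);s=d.copy()
    for _ in range(10): s=d/(1+m['k1']*(s@s))
    r=R.from_euler('xyz',m['rotation']).apply([s[0],-s[1],-1]);p=np.array(m['position'])
    return p+r*(z-p[2])/r[2]
def w2px(n,p):
    m=imaging.camera_model(n);K=m['K'];q=R.from_euler('xyz',m['rotation']).inv().apply(np.array(p)-m['position'])
    s=np.array([q[0],-q[1]])/-q[2];s=s*(1+m['k1']*(s@s));return s*[K[0,0],K[1,1]]+K[:2,2]
E
python3 - <<'E'
from h import *
a=cv2.imread('pics/top0.png')
cv2.imwrite('pics/c1.png',cv2.resize(a[140:240,170:450][:,:],None,fx=2.85,fy=2.85,interpolation=cv2.INTER_CUBIC))
b=cv2.imread('pics/scene0.png')
cv2.imwrite('pics/c2.png',cv2.resize(b[115:305,155:395],None,fx=3.1,fy=3.1,interpolation=cv2.INTER_CUBIC))
hsv=cv2.cvtColor(a,cv2.COLOR_BGR2HSV)
m=((hsv[...,0]<6)|(hsv[...,0]>174))&(hsv[...,1]>150)&(hsv[...,2]>60);m=m.astype('uint8')[:, :260]
m[:170]=0;print('red',cv2.connectedComponentsWithStats(m)[2:])
for p in[(299,182),(358,178),(417,175)]: print(px2w('top',*p,70))
print(px2w('top',200,207,42))
E
```

```text
red (array([[     0,      0,    260,    420, 107934],
       [   179,    187,     43,     42,   1266]], dtype=int32), array([[128.67391184, 209.52923083],
       [199.92890995, 207.00789889]]))
[579.50038027  80.21718897  70.        ]
[590.96757342 -49.17958954  70.        ]
[ 600.07685553 -177.70854982   70.        ]
[522.67222596 300.81235083  42.        ]
```

View pics/c1.png

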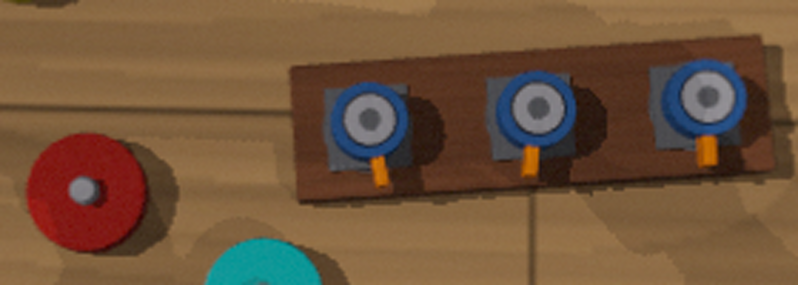

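View pics/c2.png

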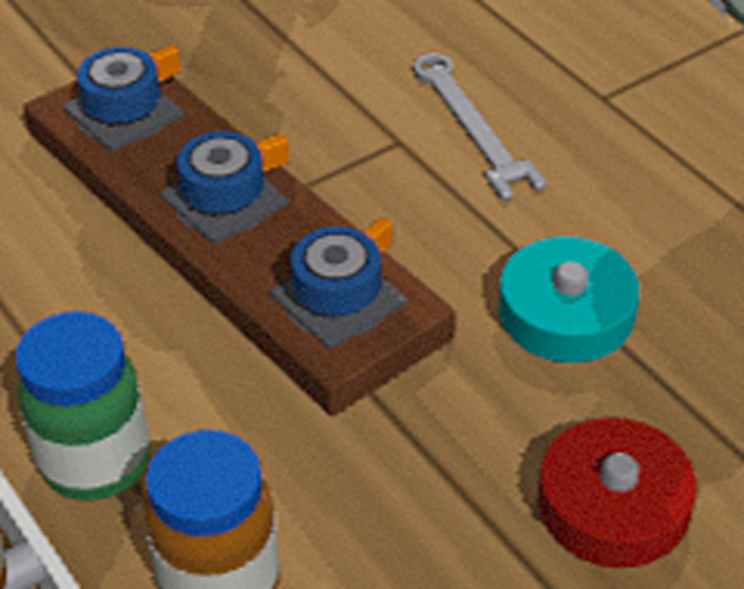

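The crops show the tread-top centres and the red peg top clearly. I'll triangulate with both cameras.

```bash
python3 - <<'E'
from h import *
T=lambda x,y:(170+(x+.5)/2.85-.5,140+(y+.5)/2.85-.5)
S=lambda x,y:(155+(x+.5)/3.1-.5,115+(y+.5)/3.1-.5)
for n,t,s,z in[('L',(370,119),(336,255),70),('M',(538,107),(219,157),70),('R',(707,97),(117,70),70),('peg',(84,190),(621,468),42)]:
    a=px2w('top',*T(*t),z);b=px2w('scene',*S(*s),z);print(n,a.round(1),b.round(1))
a=px2w('top',199.93,207.01,30);print('disc',a.round(1))
for n,x,y in[('L',575,75),('M',585,-54),('R',595,-180),('peg',520,300)]:
    for z in(38,140): print(n,z,solve_ik([x,y,z],[3.1416,0,.08]))
E
```

```text
L [580.8  79.1  70. ] [576.8  79.3  70. ]
M [592.7 -50.2  70. ] [588.9 -49.9  70. ]
R [ 603.  -179.4   70. ] [ 600.  -178.9   70. ]
peg [524.1 302.8  42. ] [524.  307.4  42. ]
disc [524.  302.9  30. ]
L 38 [ 2.43025871e-03  5.45436393e-01 -3.30408495e-01  6.94952008e-01
  7.32431937e-06  3.06402291e+00]
L 140 [ 2.43025871e-03  4.34339141e-01 -2.17265334e-01  9.19192422e-01
  7.32431937e-06  3.06402291e+00]
M 38 [-2.17660174e-01  5.57009334e-01 -3.08780427e-01  7.05008721e-01
  7.02335431e-06  2.84393248e+00]
M 140 [-2.17660174e-01  4.47636243e-01 -1.95856507e-01  9.27305731e-01
  7.02335431e-06  2.84393248e+00]
R 38 [-4.12448057e-01  6.09709762e-01 -2.09029526e-01  7.52060512e-01
  6.47349576e-06  2.64914460e+00]
R 140 [-4.12448057e-01  5.07913406e-01 -9.64346992e-02  9.66451695e-01
  6.47349576e-06  2.64914460e+00]
peg 38 [ 4.00366728e-01  5.76664522e-01 -2.71813192e-01  7.22316300e-01
  6.97262481e-06 -2.82122593e+00]
peg 140 [ 4.00366728e-01  4.70167215e-01 -1.59141770e-01  9.41485028e-01
  6.97262481e-06 -2.82122593e+00]
```

```bash
cat >> h.py <<'E'
W={'L':(579,79),'M':(591,-50),'R':(601.5,-179)};YAW=.087-np.pi;PEG=(524,305)
def st(tag):
    s=bot.get_state();print(tag,'t%.1f'%s['t'],s['tcp_pos'].round(1),'F',s['contact_force'].round(1),'M',s['wrist_torque'].round(3),'op %.3f'%s['opening'],'gf %.0f'%s['gripper_force']);return s
def turn(n,d=.9):
    x,y=W[n]
    bot.move_ptp([x,y,120],[np.pi,0,YAW]);st('above')
    if bot.movel([x,y,40],threshold=8): st('HIT');return
    st('down');bot.grip(.5,20);s=st('grip')
    q=s['qpos'].copy()
    for k in range(3):
        q[5]-=d/3;bot.move_j(q);st('turn')
    bot.grip(1.0);st('open');bot.movel([x,y,120]);st('up')
E
python3 - <<'E'
from h import *
turn('L')
cv2.imwrite('pics/l1.png',imaging.capture('top')[130:250,220:460].repeat(3,0).repeat(3,1))
E
```

```text
above t2.7 [579.2  78.1 120.1] F [0.6 0.6 1.3] M [ 0.034 -0.04   0.002] op 0.997 gf 0
down t3.3 [579.5  78.8  40.5] F [-0.4 -0.8  0.2] M [ 0.043 -0.022  0.008] op 0.998 gf 0
grip t3.7 [580.2  80.1  41.7] F [-1.5  3.5  5.7] M [ 0.693  0.247 -0.007] op 0.683 gf 20
turn t4.1 [580.   81.2  41.9] F [-1.   5.3 -0.8] M [1.11  0.19  0.091] op 0.680 gf 23
turn t4.5 [580.   81.3  41.9] F [-0.8  5.5 -0.7] M [1.195 0.224 0.105] op 0.676 gf 23
turn t4.9 [579.9  81.4  41.9] F [-1.4  4.5  0.1] M [1.179 0.315 0.101] op 0.680 gf 23
open t5.3 [580.5  79.7  41.9] F [-0.1 -0.3 -0.2] M [ 0.065  0.064 -0.003] op 0.998 gf 0
up t6.0 [578.6  78.9 119.5] F [-0.5 -0.6 -0.4] M [0.017 0.002 0.004] op 1.001 gf 0
```

View pics/l1.png

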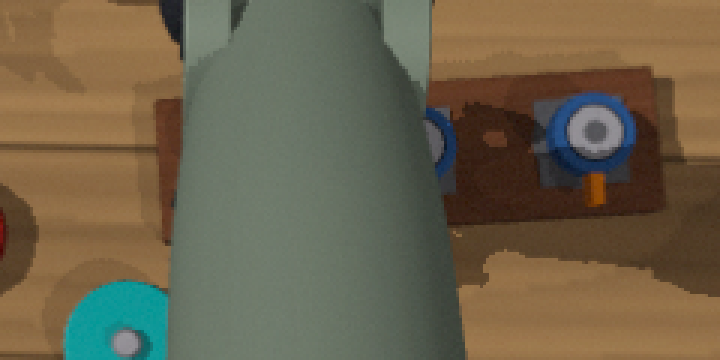

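The arm hides the left wheel in that picture. I'll turn the other two and check all three afterwards.

```bash
python3 - <<'E'
from h import *
turn('M');turn('R')
bot.move_ptp([450,-330,250],[np.pi,0,YAW]);st('away')
a=imaging.capture('top');cv2.imwrite('pics/t2.png',cv2.resize(a[140:240,170:450],None,fx=2.85,fy=2.85,interpolation=cv2.INTER_CUBIC))
E
```

```text
above t6.7 [590.2 -49.6 119. ] F [0.5 0.6 0.9] M [0.022 0.017 0.036] op 1.000 gf 0
down t7.4 [591.4 -49.4  40.5] F [-0.3 -0.2  0.3] M [ 0.018 -0.028 -0.003] op 0.999 gf 0
grip t7.8 [592.1 -49.2  41.6] F [-0.9  3.5  5.9] M [0.683 0.138 0.021] op 0.685 gf 20
turn t8.2 [591.9 -49.   41.8] F [-0.4  1.4 -0.7] M [0.223 0.164 0.097] op 0.682 gf 23
turn t8.5 [591.8 -48.7  41.7] F [-1.3  3.9  1.9] M [0.645 0.419 0.007] op 0.680 gf 23
turn t8.9 [591.6 -48.5  41.7] F [-3.2  2.9  2.2] M [0.877 0.716 0.014] op 0.675 gf 24
open t9.3 [592.6 -49.7  41.7] F [ 0.  -0.3  0.9] M [ 0.049 -0.006  0.018] op 0.992 gf 0
up t10.0 [590.6 -49.9 119.5] F [0.3 0.  0.5] M [ 0.001  0.009 -0.001] op 0.999 gf 0
above t10.7 [ 600.6 -178.3  118.7] F [ 0.3  0.5 -0.7] M [-0.007 -0.017 -0.007] op 1.000 gf 0
down t11.4 [ 602.  -178.5   40.6] F [ 0.5 -0.2  0. ] M [-0.008  0.032  0.005] op 0.998 gf 0
grip t11.8 [ 602.5 -178.6   41.6] F [-1.1  3.1  6.1] M [0.615 0.086 0.   ] op 0.682 gf 21
turn t12.2 [ 602.5 -178.4   41.8] F [-0.7  1.4  0.1] M [ 0.248  0.094 -0.033] op 0.680 gf 23
turn t12.6 [ 602.5 -178.3   41.8] F [-1.   1.8  0.9] M [ 0.4    0.242 -0.   ] op 0.680 gf 23
turn t12.9 [ 602.4 -178.3   41.7] F [-1.5  3.6  2. ] M [ 0.518  0.285 -0.059] op 0.680 gf 23
open t13.3 [ 602.7 -178.9   41.6] F [ 0.  -0.9  0.3] M [0.034 0.004 0.018] op 1.000 gf 0
up t14.0 [ 601.1 -178.8  119.4] F [-0.1 -0.3 -1.2] M [ 0.063  0.02  -0.042] op 1.000 gf 0
away t15.0 [ 450.1 -329.3  248.8] F [-0.2 -0.3 -0.4] M [ 0.056 -0.014  0.03 ] op 1.000 gf 0
```

View pics/t2.png

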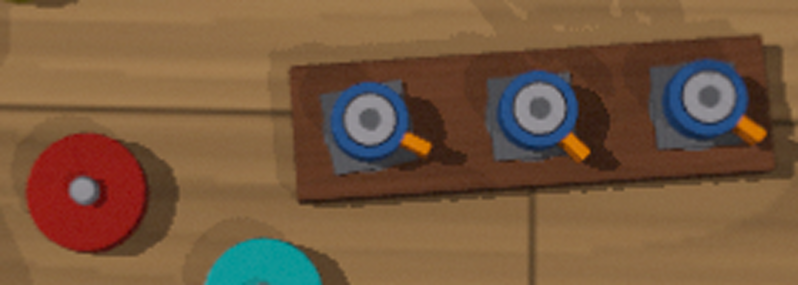

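All three fingers have turned by about 0.9 rad. Only the left wheel's hub plate rotated in its play, and it held about 0.1 N m of residual torque, so I suspect the left wheel. I'll confirm by pushing each finger sideways: the bad wheel should resist with about 6.5 N and the others with 1 N or less.

```bash
cat >> h.py <<'E'
TH={'L':1.06,'M':.73,'R':.93}
def push(n):
    th=TH[n]-np.pi;e=np.array([np.cos(th),np.sin(th),0]);t=np.array([-e[1],e[0],0]);c=np.array([*W[n],0])
    p=lambda o,z:list(c+46*e+o*t+[0,0,z])
    bot.move_ptp(p(-32,100),[np.pi,0,th])
    if bot.movel(p(-32,50),threshold=8): st('HIT');return
    bot.dwell(.3);f0=st('pre')['contact_force']
    for o in(-20,-14,-10,-6,-2,2):
        h=bot.movel(p(o,50),max_speed=30,threshold=12);f=bot.get_state()['contact_force']-f0
        print(n,o,h,'ft %.2f'%(f@t),'fr %.2f'%(f@e))
        if h: break
    bot.movel(p(-20,50));bot.movel(p(-20,100))
E
python3 - <<'E'
from h import *
bot.grip(0)
for n in 'RML': push(n)
bot.grip(1.0);st('end')
E
```

```text
pre t17.5 [ 549.  -197.1   51. ] F [ 0.4  0.9 -1.3] M [ 0.009  0.055 -0.019] op -0.007 gf 0
R -20 False ft -0.35 fr 1.15
R -14 False ft 0.73 fr 1.09
R -10 False ft -0.27 fr 0.52
R -6 False ft 0.24 fr 1.14
R -2 False ft 0.38 fr 1.37
R 2 False ft 0.18 fr 1.14
pre t21.7 [536.1 -57.1  50.8] F [-0.2 -0.1 -0.6] M [-0.015 -0.007 -0.012] op 0.000 gf 0
M -20 False ft -0.22 fr 1.12
M -14 False ft -0.47 fr -0.50
M -10 False ft 0.08 fr -0.12
M -6 False ft -0.23 fr -0.02
M -2 False ft -0.36 fr -0.66
M 2 False ft 0.16 fr -0.19
pre t25.9 [529.4  54.4  50.9] F [-0.3  0.5  0.6] M [-0.009  0.056 -0.007] op -0.000 gf 0
L -20 False ft -0.12 fr -0.45
L -14 False ft -0.25 fr 0.33
L -10 False ft 0.81 fr 0.10
L -6 False ft 0.74 fr 0.30
L -2 False ft 0.07 fr 0.08
L 2 False ft -0.65 fr 0.53
end t29.5 [539.1  48.6 100. ] F [-1.   0.   0.4] M [ 0.01  -0.034  0.028] op 0.999 gf 0
```

```bash
python3 - <<'E'
from h import *
bot.move_ptp([400,-250,200],[np.pi,0,YAW])
a=imaging.capture('top');cv2.imwrite('pics/t3.png',cv2.resize(a[140:240,170:450],None,fx=2.85,fy=2.85,interpolation=cv2.INTER_CUBIC))
st('')
E
```

```text
t30.8 [ 400.4 -249.1  199.6] F [-0.1  0.1  0.1] M [ 0.019  0.044 -0.008] op 1.001 gf 0
```

View pics/t3.png

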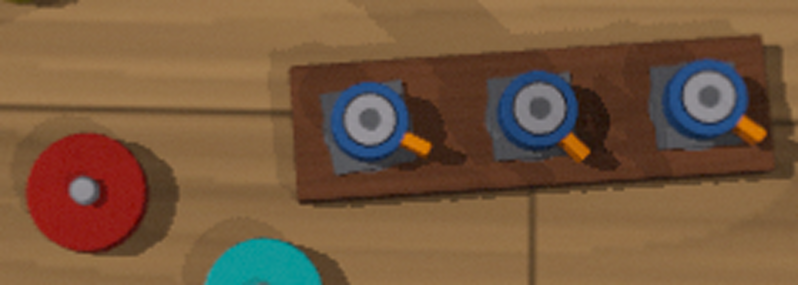

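No finger moved in the push test, so the pusher missed and the test says nothing. The left hub plate (crop 360,125) is clearly rotated in its play while the others aren't. I'll re-feel with a firmer grip, turning in small steps and reading the torques, middle wheel first and then left.

```bash
cat >> h.py <<'E'
W['L']=(580,81)
def feel(n,eff=35):
    x,y=W[n]
    bot.move_ptp([x,y,110],[np.pi,0,TH[n]-np.pi])
    if bot.movel([x,y,40],threshold=8): st('HIT');return
    e0=bot.get_state()['effort'][5];bot.grip(.5,eff);s=st('grip');q=s['qpos'].copy()
    for k in range(6):
        q[5]-=.07;bot.move_j(q);s=bot.get_state();print(n,k,'Mz %.3f e5 %.3f'%(s['wrist_torque'][2],s['effort'][5]-e0),s['tcp_pos'].round(1),s['contact_force'].round(1),s['orientation'][2].round(3))
E
python3 - <<'E'
from h import *
feel('M');bot.grip(1.0);x,y=W['M'];bot.movel([x,y,110]);feel('L');st('end')
E
```

```text
grip t33.0 [591.3 -49.3  41.8] F [-3.6  2.7  7.8] M [ 0.535  0.677 -0.044] op 0.671 gf 36
M 0 Mz 0.033 e5 -0.048 [591.2 -48.8  42. ] [-1.2  2.  -0.7] -2.342
M 1 Mz 0.013 e5 -0.042 [591.2 -48.8  42. ] [-1.5  2.6  1.2] -2.273
M 2 Mz 0.005 e5 -0.040 [591.2 -48.8  42. ] [-2.8  4.   3.3] -2.204
M 3 Mz 0.041 e5 -0.017 [591.2 -48.9  42. ] [-2.4  5.2  4. ] -2.134
M 4 Mz 0.044 e5 -0.020 [591.1 -48.8  41.9] [-2.7  4.9  4.7] -2.063
M 5 Mz 0.005 e5 -0.020 [591.1 -48.8  41.9] [-2.7  3.8  3.4] -1.993
grip t37.1 [580.   81.6  41.7] F [-3.7  1.1  7.5] M [ 0.234  0.751 -0.09 ] op 0.666 gf 36
L 0 Mz -0.014 e5 -0.079 [579.9  81.7  41.9] [-1.5  0.3 -1.7] -2.013
L 1 Mz -0.013 e5 -0.026 [579.9  81.8  41.9] [-0.8  0.7  0.8] -1.943
L 2 Mz 0.059 e5 -0.010 [579.8  81.8  41.9] [-2.9  1.9  2. ] -1.874
L 3 Mz 0.017 e5 0.002 [579.8  81.8  41.8] [-3.8  1.1  3.4] -1.804
L 4 Mz 0.052 e5 0.011 [579.8  81.8  41.8] [-4.   1.3  4.4] -1.734
L 5 Mz 0.090 e5 0.048 [579.8  81.8  41.8] [-4.8  1.4  5.5] -1.664
end t38.6 [579.8  81.8  41.8] F [-4.8  1.4  5.5] M [0.341 0.852 0.09 ] op 0.664 gf 43
```

The static readings are inconclusive. The drag has to be felt in motion, so I'll redo the finger push on the left wheel, lower down, with a force threshold and a picture at the end to see why it missed.

```bash
cat >> h.py <<'E'
TH.update(L=1.478,M=1.149)
def push2(n,end=6,z=45,thr=4,pic=None):
    th=TH[n]-np.pi;e=np.array([np.cos(th),np.sin(th),0]);t=np.array([-e[1],e[0],0]);c=np.array([*W[n],0])
    p=lambda o,z:list(c+46*e+o*t+[0,0,z])
    bot.move_ptp(p(-28,90),[np.pi,0,th])
    if bot.movel(p(-28,z),threshold=8): st('HIT');return
    f0=bot.get_state()['contact_force']
    h=bot.movel(p(end,z),max_speed=50,threshold=thr);s=st('pushed %s %s'%(n,h));f=s['contact_force']-f0
    print('o %.1f'%((s['tcp_pos']-c)@t),'ft %.2f fr %.2f'%(f@t,f@e))
    if pic: cv2.imwrite(pic,cv2.resize(imaging.capture('scene')[90:270,140:380],None,fx=3,fy=3))
E
python3 - <<'E'
from h import *
x,y=W['L'];bot.grip(1.0);bot.movel([x,y,90]);bot.grip(0);push2('L',pic='pics/p1.png')
E
```

```text
pushed L True t41.5 [568.4  35.8  44.9] F [-0.1 -0.2  0.1] M [0.013 0.047 0.015] op -0.000 gf 0
o -7.3 ft -0.45 fr 0.23
```

View pics/p1.png

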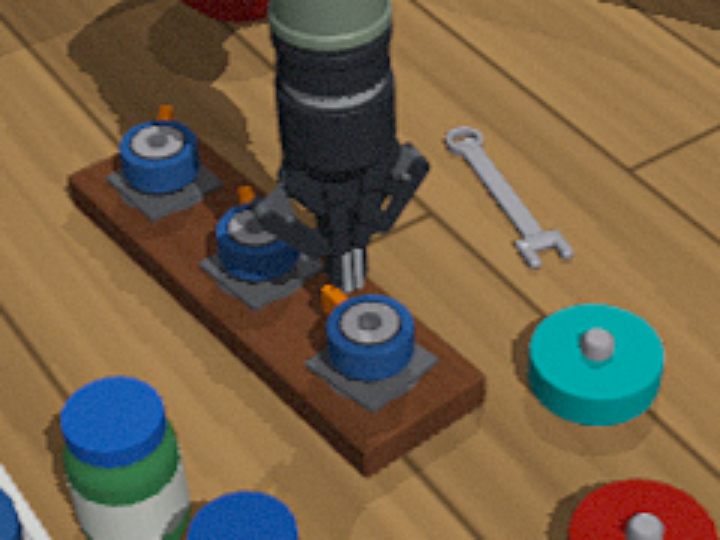

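The shut fingertips are thin, at about px (352,270), and they stopped against the left bar with over 4 N at offset -7. I'll push on a bit further, then run the same test on M and R.

```bash
python3 - <<'E'
from h import *
p=bot.get_state()['tcp_pos'];th=TH['L']-np.pi;t=np.array([-np.sin(th),np.cos(th),0])
h=bot.movel(list(p+12*t),max_speed=50,threshold=4);s=st('L again %s'%h);print('adv %.1f'%((s['tcp_pos']-p)@t))
p=s['tcp_pos'];bot.movel(list(p-8*t));q=bot.get_state()['tcp_pos'];q[2]=90;bot.movel(list(q),max_speed=250)
push2('M');p=bot.get_state()['tcp_pos'];p[2]=90;bot.movel(list(p-[8,0,0]),max_speed=250)
push2('R');p=bot.get_state()['tcp_pos'];p[2]=90;bot.movel(list(p-[8,0,0]),max_speed=250);st('')
E
```

```text
L again True t41.7 [569.2  35.9  43.6] F [ 0.7  1.  -0.2] M [-0.083  0.058  0.007] op 0.008 gf 0
adv 1.3
pushed M False t44.1 [577.5 -94.5  44.8] F [-0.4 -0.3  0.4] M [-0.023 -0.001  0.003] op 0.002 gf 0
o 5.9 ft -0.89 fr -0.62
pushed R False t46.3 [ 578.6 -219.4   44.8] F [-0.7  0.1 -0.5] M [ 0.037  0.028 -0.03 ] op 0.000 gf 0
o 5.7 ft -0.53 fr 0.45
 t46.6 [ 571.4 -219.8   91.6] F [ 1.5 -0.5 -0.6] M [-0.029  0.028  0.01 ] op 0.002 gf 0
```

```bash
python3 - <<'E'
from h import *
b=imaging.capture('scene');cv2.imwrite('pics/s4.png',cv2.resize(b[90:300,140:400],None,fx=2.8,fy=2.8,interpolation=cv2.INTER_CUBIC))
E
```

```text
(no output)
```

View pics/s4.png

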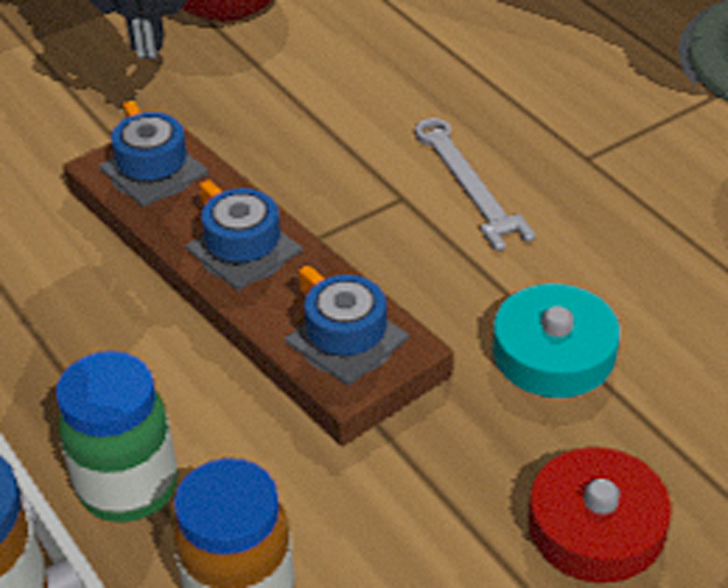

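M and R's bars (crop px (210,190) and (130,108)) have swung further, so they turned freely under contact at under 4 N. L stopped the pusher twice, so L drags. I'll refine the peg position by fitting the red disc's silhouette in both saved pictures.

```bash
python3 - <<'E'
from h import *
from scipy.optimize import minimize
def fit(n,f,roi,hue,x0,circ,z0):
    a=cv2.imread(f);h=cv2.cvtColor(a,cv2.COLOR_BGR2HSV)
    m=np.isin(h[...,0],hue)&(h[...,1]>130)&(h[...,2]>40);u0,v0,u1,v1=roi;k=np.zeros(m.shape,'uint8');k[v0:v1,u0:u1]=m[v0:v1,u0:u1]
    k=cv2.morphologyEx(k,cv2.MORPH_CLOSE,np.ones((9,9)));M=cv2.moments(k,True);c=np.array([M['m10'],M['m01']])/M['m00']
    def cen(p):
        P=[w2px(n,(p[0]+r*np.cos(t),p[1]+r*np.sin(t),z)) for r,z in circ for t in np.linspace(0,6.28,40)]
        q=cv2.moments(cv2.convexHull(np.float32(P)));return np.array([q['m10'],q['m01']])/q['m00'],q['m00']
    r=minimize(lambda p:((cen(p)[0]-c)**2).sum(),x0,method='Nelder-Mead');print(n,r.x.round(1),M['m00'],round(cen(r.x)[1]))
red=list(range(0,7))+list(range(173,181));blue=range(95,125)
D=[(48,0),(48,30)];Wh=[(30,44),(30,70)]
fit('top','pics/top0.png',(170,180,230,240),red,[524,304],D,0)
fit('scene','pics/scene0.png',(320,240,390,305),red,[524,304],D,0)
for n,u,v in[('L',299,182),('M',358,178),('R',417,175)]: fit('top','pics/top0.png',(u-20,v-20,u+20,v+20),blue,W[n],Wh,0)
for n,u,v in[('L',263,203),('M',225,170),('R',193,143)]: fit('scene','pics/scene0.png',(u-19,v-19,u+19,v+19),blue,W[n],Wh,0)
E
```

```text
Traceback (most recent call last):
  File "h.py", line 10, in w2px
    m=imaging.camera_model(n);K=m['K'];q=R.from_euler('xyz',m['rotation']).inv().apply(np.array(p)-m['position'])
ValueError: time passes only in moves, steps and waits
```

```bash
sed -i 's/m=imaging.camera_model(n)/m=cm(n)/; 3a import functools\ncm=functools.lru_cache(None)(imaging.camera_model)' h.py; python3 - <<'E'
from h import *
from scipy.optimize import minimize
def fit(n,f,roi,hue,x0,circ):
    a=cv2.imread(f);h=cv2.cvtColor(a,cv2.COLOR_BGR2HSV)
    m=np.isin(h[...,0],list(hue))&(h[...,1]>130)&(h[...,2]>40);u0,v0,u1,v1=roi;k=np.zeros(m.shape,'uint8');k[v0:v1,u0:u1]=m[v0:v1,u0:u1]
    k=cv2.morphologyEx(k,cv2.MORPH_CLOSE,np.ones((15,15)));M=cv2.moments(k,True);c=np.array([M['m10'],M['m01']])/M['m00']
    def cen(p):
        P=[w2px(n,(p[0]+r*np.cos(t),p[1]+r*np.sin(t),z)) for r,z in circ for t in np.linspace(0,6.28,40)]
        q=cv2.moments(cv2.convexHull(np.float32(P)));return np.array([q['m10'],q['m01']])/q['m00'],q['m00']
    r=minimize(lambda p:((cen(p)[0]-c)**2).sum(),x0,method='Nelder-Mead');print(n,r.x.round(1),M['m00'],round(cen(r.x)[1]))
red=list(range(0,7))+list(range(173,181));blue=range(95,125)
D=[(48,0),(48,30)];Wh=[(30,44),(30,70)]
fit('top','pics/top0.png',(170,180,230,240),red,[524,304],D)
fit('scene','pics/scene0.png',(320,240,390,305),red,[524,304],D)
for n,u,v in[('L',299,182),('M',358,178),('R',417,175)]: fit('top','pics/top0.png',(u-20,v-20,u+20,v+20),blue,W[n],Wh)
for n,u,v in[('L',263,203),('M',225,170),('R',193,143)]: fit('scene','pics/scene0.png',(u-19,v-19,u+19,v+19),blue,W[n],Wh)
E
```

```text
top [524.8 303.9] 1399.0 1456
scene [522.2 304.6] 1965.0 2073
top [581.2  79.7] 574.0 614
top [592.2 -50.2] 602.0 638
top [ 603.9 -179.9] 619.0 675
scene [578.2  80.3] 684.0 731
scene [589.7 -49.4] 596.0 636
scene [ 600.5 -178.4] 514.0 559
```

The offsets are consistent across both cameras, putting the peg at about (523.5, 305.3) in robot terms. Next I'll lift L and lower it onto the peg.

```bash
python3 - <<'E'
from h import *
import sys
x,y=579.7,81;px,py=523.5,305.3
bot.grip(1.0)
bot.move_ptp([x,y,110],[np.pi,0,1.52-np.pi])
if bot.movel([x,y,40],threshold=8): st('HIT');sys.exit()
bot.grip(.5,50);g=st('grip')
bot.movel([x,y,85],max_speed=80);st('lift')
bot.movel([px,py,85],max_speed=200);st('over')
bot.movel([px,py,60],max_speed=80)
h=bot.movel([px,py,40],max_speed=30,threshold=12);st('low %s'%h)
cv2.imwrite('pics/p5.png',cv2.resize(imaging.capture('scene')[170:310,250:450],None,fx=3.5,fy=3.5))
E
```

```text
grip t49.6 [579.7  80.9  41.9] F [-4.3 -1.4  8.7] M [-0.083  0.855 -0.069] op 0.661 gf 51
lift t50.3 [579.2  81.   84.6] F [-0.3  0.9 -7.4] M [-0.019  0.046 -0.067] op 0.655 gf 56
over t51.6 [523.7 304.3  84.9] F [ 0.2  0.2 -7.1] M [ 0.013 -0.038 -0.027] op 0.657 gf 56
low True t52.7 [523.3 305.3  42.1] F [-0.6 -0.5  5.2] M [-0.079  0.024 -0.016] op 0.657 gf 58
```

View pics/p5.png

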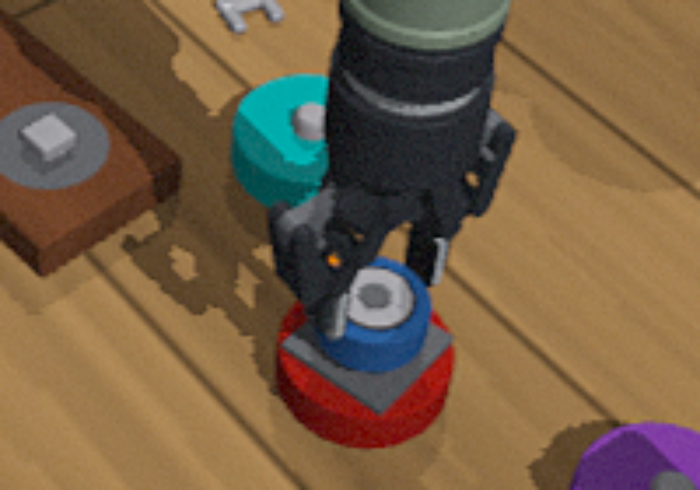

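The foot plate (px 380,385) lies flat on the red disc and the tool stopped at z = 42.1, the same height as at the grip, so the wheel is seated. I'll release it and hand in.

```bash
python3 - <<'E'
from h import *
p=bot.get_state()['tcp_pos']
bot.grip(1.0);st('open');bot.movel([p[0],p[1],130]);bot.dwell(.3);st('up')
print(bot.sign_off())
E
```

```text
open t53.1 [521.3 304.5  40. ] F [-0.9 -0.3  0.6] M [0.03  0.017 0.002] op 0.998 gf 0
up t54.2 [522.7 305.1 129.1] F [ 0.3 -0.2  0.2] M [ 0.056 -0.006 -0.013] op 1.000 gf 0
the job is handed in; nothing more can be done
None
```

I turned all three wheels, found that the left one drags, seated it on the red stand's peg, released it and handed the job in at about 54 s; no verdict came back.

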